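# Draw one tin from the sprung counter dispenser onto the order tray

## Task

Draw one tin from the counter dispenser: pull its sprung slide by the knob all the way out until it bears firmly on its stop, then lead it fully home again by hand without letting it snap back, so that the tin is left on the plate in front. Then stand that tin upright on the free part of the order tray, clear of the jar, let go of it, and leave everything else on the counter where it is.

Things in the scene. Friction and masses are not known exactly. Their poses are not given: they have to be found in the camera images.
- dispenser: Grey painted tin dispenser, fixed. Origin on the counter under the centre of the upright tin column; -x points out of the front, the way the slide is pulled (roughly at the robot); z up. Base plate 112 mm wide, 12 mm thick, x from -165 to +156 mm. Column 61 x 62 mm in plan, closed on top, 110 mm high, 26 mm wide window in front. Housing behind it 45 mm high, 112 mm wide, from x = -31 to +156 mm.
- slide (a joint): Travel in m of the sprung steel slide (along the dispenser's -x): 0 fully home, positive outwards. Spring pull homeward 6 N at home, 9 N far out; friction 1 N; mass 0.4 kg. Let go far out it snaps back at over 0.6 m/s. A hidden hard stop, set differently each time between 104 and 120 mm, ends the travel: known only by the pull rising steeply. Bearing firmly: 5 N or more on top of the spring.
- knob (a point): Grip point on the slide's black knob (moves with the slide), 76 mm above the counter; axes as the dispenser's. Upright block 14 mm (x) by 16 mm (y), from 54 to 86 mm above the counter; pinch it along y. Slide home: 58 mm in front of the column's centre.
- bar (a point): Centre of the slide's cross bar under the knob, 50 mm above the counter: 69 mm long (y), 10 mm wide (x), 8 mm thick, on uprights at y = +-31 mm; 8 mm or more free above a 28 mm tin on the plate, so it passes over a drawn tin when the slide goes home.
- plate (a point): Point on top of the base plate, 12 mm above the counter, 112 mm in front of the column's centre. The slide takes the bottom tin along; pulled to the stop, it leaves it here, its centre 1 to 8 mm nearer the column than the travel reached, and there it stays while the slide goes home. Led back early, the tin is left beneath the cross bar or in the column.
- tin: The bottom tin of the three in the column, the one that comes out. Metal tin with paper band, 52 mm diameter, 28 mm high, about 90 g. Origin at the centre of its underside, z along its axis. Starts 12 mm above the counter, in the column.
- tin_second: Second tin, the same, above the first; drops to the plate in the column when the slide is home again. Origin at the centre of its underside.
- tin_third: Third tin, the same, on top. Origin at the centre of its underside.
- tray: Low wooden order tray, fixed, 200 mm (x) by 160 mm (y), rim 18 mm high and 6 mm thick, inner floor 6 mm above the counter. Origin on the counter under its centre. The jar stands in its +x half; the -x half is free.
- jar: Amber glass jar, 54 mm diameter, 75 mm high, 0.2 kg, standing on the tray. Origin at the centre of its underside. Leave it.
- mill: Turned dark wood pepper mill, 54 mm diameter, 125 mm high, standing on the counter. Origin at the centre of its underside. Leave it.
- cheese: Small round cheese, 120 mm diameter, 60 mm high, 0.7 kg, lying on the counter. Origin at the centre of its underside. Leave it.
Things that resemble listed ones, but are neither listed nor needed, are in the scene too. What is shaped like the jar but black or yellow is not meant.

How it is judged:
By the outcome, as a careful person would: the job done as asked, in the order asked, and still so for the second after the job is handed in, with the robot touching nothing.
It also fails if it takes over 54 s, if anything falls off the work surface, if the arm or the gripper's body presses on something with over 40 N, if the wrist force passes 120 N, or if a joint passes its speed limit or range.

## Robot

A 6-joint arm with a two-finger parallel gripper is mounted at the origin on the work surface. World frame = base frame: x ahead of the robot, y to its left, z up, the work surface at z = 0. Lengths are in m, angles in degrees, forces in N, time in s.
With the tool pointing down it reaches from about 0.4 to 0.825 m from the base axis. Payload 7 kg.
Tool frame: the origin (TCP) lies midway between the tips of the shut fingers; the grasp point (between the pads) lies 19 mm behind it (r.grip_depth is the distance from the TCP to the grasp point, in m); z points along the fingers, y is the line along which they close (so a half turn about z gives the same grasp; the last joint's range is limited). The gripper opens to 88 mm and grips with 3 to 60 N. Pads are 19 mm wide; open, the fingers measure 130 mm over their backs; the gripper's body (78 mm by 193 mm) begins 47 mm behind the grasp point.
Start: joints at [93.398, 20.546, 0.682, 0, -70.136, -16.507], TCP at [0.153, 0.657, 0.227] pointing down, gripper open.
Joint ranges: [-176.03, 176.03], [-82.01, 121.73], [-58.28, 71.71], [-173.87, 95.51], [-174.79, -0.11], [-173.66, 173.66]. Speed limits (degrees/s): [136.94, 136.94, 172.46, 180, 180, 180].

## Interface

Orientations are given as [roll, pitch, yaw] about the fixed x, y, z axes, in that order (R = Rz(yaw) Ry(pitch) Rx(roll)).
In Python, from plant import r, capture, close_job, search_frame, outline_of gives the robot as it stands.
- The arm moves only by the shell command python3 -m creep 'ROWS' [FORCE]. ROWS is JSON, a list of rows, each a list of 7 numbers: the finger opening in mm, from 0 to 87.6, then the shift along the world's x, y, z in units of 25 mm (1.0 is 25 mm), then the turn, a rotation vector about the world's x, y, z in degrees. In form: [[hand, x, y, z, ax, ay, az], ...]. A call has 1 to 8 rows; each row shifts and turns the commanded pose from where the row before left it; what a row does not reach is not made up. A row lasts 1/12 s, in which the tool goes at most 41.7 mm and 7.16 degrees, less where a joint would pass 70% of its speed; a pose out of reach is approached as far as the arm can. A call is refused whole if a number of a shift passes 1 or a number of a turn 7.16, either way. A call with a gripper value outside its range is refused whole. The fingers move at their own pace and stop on an object; FORCE is the grip in N (left out, the last holds). Time passes only in rows, so rows that do not move let the fingers close. It gives the time, the measured TCP pose, the force, the opening and the grip force at its end, in the units of the state.
- r.get_state(): the state, without advancing time (a new reading comes with each control period).
- capture(name): name is "scene" or "top" or "wrist"; returns a dict with "frame" (480x640x3 uint8, red, green, blue), "K" (3x3 intrinsics, pixels), "origin" and "rotation" of the camera in the world. Camera axes: x right, y down, z forward; pixel columns grow to the right and rows downward; lengths in m; the calibration is good to about 2 mm. A picture is of the moment at which its call begins. There is no depth.
- close_job(): hands the job in; it is judged then, once.
Trained networks look in a picture, given as the dict that the camera call returned (one of the last four; its "shot" number tells which), for a name from the list of things; names that differ only in an ending like _2 or _b are one class to them, and where a whole thing is asked for, a point or a joint stands for the part that bears it (a point fixed in the world has none). Each returns a list of dicts, best first, with "conf" (0 to 1); they miss things now and then, are a little off and sometimes report something else, mostly with a low value. They report only what shows in the picture. A call takes as long as a camera call. They do not tell look-alikes from the thing itself.
- search_frame(picture, target): "bbox" ([left, top, right, bottom] in pixels, round what is visible of it).
- outline_of(picture, target): "region" (480x640 bool, what is visible of it) and "bbox" ([left, top, right, bottom] in pixels, round what is visible of it).
The state is a dict: "time_s": time; "joints": joint angles; "qd": joint speeds; "joint_torque": joint torques, N m; "tcp_pos": TCP position; "eef_rot": TCP orientation; "contact_force": force on the tool from outside, world axes, zero at the start; "moment": the same for the moment, N m; "gripper_width": finger opening in m; "gripper_force": force on a finger pad.
Only numpy, scipy, OpenCV 4.12 (cv2) and the standard library are available. Lean on these libraries where they do the work, as an engineer would, in place of code of your own. Each camera call takes 0.05 s, during which the arm holds its last target. There are 200 camera calls.

## Working session

There is one attempt and no reset: what is moved stays moved. The work goes in short steps, Python scripts to look and compute and a shell command to move; the robot and the scene stay as the last step left them, time stands still between calls to the robot, and variables do not carry over. Pictures are saved under pics/ and viewed, at most 10 in all, crops included, and the job is handed in when it is done.

```bash
ls; mkdir -p pics; cat > h.py <<'E'
from plant import r, capture, close_job, search_frame, outline_of
import numpy as np, cv2
def save(p,n): cv2.imwrite('pics/'+n,p['frame'][:,:,::-1])
def ray(p,u,v,z):
    d=p['rotation']@np.linalg.inv(p['K'])@np.array([u,v,1.]); o=np.array(p['origin'])
    return o+d*(z-o[2])/d[2]
def proj(p,X):
    c=np.array(p['rotation']).T@(np.array(X)-p['origin']); q=p['K']@c; return q[:2]/q[2]
E
python3 - <<'E'
from h import *
for n in ('top','scene'):
    p=capture(n); save(p,n+'1.png'); print(n,p['origin'],p['rotation'],p['K'][0])
    for t in ('dispenser','knob','tray','jar','tin','mill','cheese'):
        print(t,[(np.round(d['bbox']).tolist(),round(d['conf'],2)) for d in search_frame(p,t)[:3]])
s=r.get_state(); print({k:s[k] for k in ('time_s','tcp_pos','eef_rot','gripper_width','contact_force')}, r.grip_depth)
E
```

```text
pics
top [4.25931327e-01 8.25615272e-04 1.40876388e+00] [-170.19617164    0.33895871  -90.50308871] [529.63532482   0.         319.70149374]
dispenser [([219.0, 185.0, 269.0, 310.0], 0.77)]
knob [([233.0, 258.0, 258.0, 267.0], 0.7)]
tray [([344.0, 218.0, 418.0, 300.0], 0.91), ([232.0, 253.0, 258.0, 270.0], 0.39)]
jar [([447.0, 233.0, 468.0, 255.0], 0.94), ([380.0, 174.0, 406.0, 199.0], 0.87), ([376.0, 225.0, 402.0, 252.0], 0.66)]
tin []
mill [([488.0, 263.0, 517.0, 289.0], 0.73)]
cheese [([122.0, 257.0, 167.0, 305.0], 0.78)]
scene [ 1.62866263 -0.46263478  0.80207033] [-123.23821364   -0.51948243   64.16144478] [546.56957453   0.         315.56831708]
dispenser [([336.0, 208.0, 442.0, 291.0], 0.59)]
knob []
tray [([204.0, 245.0, 287.0, 314.0], 0.72)]
jar [([231.0, 259.0, 258.0, 297.0], 0.92), ([246.0, 300.0, 276.0, 340.0], 0.73), ([154.0, 279.0, 177.0, 318.0], 0.56)]
tin [([337.0, 205.0, 444.0, 292.0], 0.68)]
mill [([94.0, 253.0, 126.0, 310.0], 0.85), ([423.0, 185.0, 467.0, 223.0], 0.3)]
cheese [([426.0, 186.0, 468.0, 222.0], 0.68), ([335.0, 208.0, 444.0, 292.0], 0.56), ([360.0, 224.0, 369.0, 236.0], 0.29)]
{'time_s': 0.8, 'tcp_pos': array([0.15311434, 0.65738878, 0.22658217]), 'eef_rot': array([-1.79998731e+02,  1.93630915e-04, -1.31111240e+01]), 'gripper_width': 0.08746423439180943, 'contact_force': array([-0.81217753,  0.35813895,  0.41606947])} 0.0188
```

View top.

```bash
python3 - <<'E'
import cv2
a=cv2.imread('pics/top1.png')[150:330,100:540]; cv2.imwrite('pics/top1c.png',cv2.resize(a[:, :330],None,fx=2.4,fy=2.4,interpolation=cv2.INTER_CUBIC))
E
sed -i "s/p\['rotation'\]@np/RR(p)@np/; s/np.array(p\['rotation'\]).T/RR(p).T/" h.py
cat >> h.py <<'E'
from scipy.spatial.transform import Rotation as Ro
def RR(p): return Ro.from_euler('xyz',p['rotation'],degrees=True).as_matrix()
E
```

```text
(no output)
```

View pics/top1c.png

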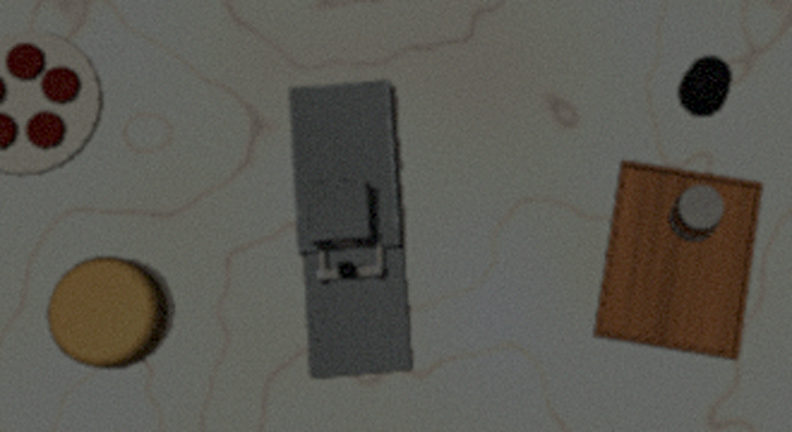

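The top view shows the dispenser with its knob at (245,262), front plate corners at (230,307) and (272,304), and the tray with the jar in its far right part at (391,236).

```bash
python3 - <<'E'
from h import *
from scipy.optimize import least_squares
p=capture('top')
def fit(M,uv,x0):
    uv=np.array(uv)/2.4+[100,150]
    f=lambda q:np.ravel([proj(p,[q[0]+x*np.cos(q[2])-y*np.sin(q[2]),q[1]+x*np.sin(q[2])+y*np.cos(q[2]),z])-w for (x,y,z),w in zip(M,uv)])
    s=least_squares(f,x0,loss='soft_l1'); print(np.round(s.x[:2],4),np.degrees(s.x[2]).round(2),np.round(s.fun,1)); return s.x
d=fit([(-.165,.056,.012),(-.165,-.056,.012),(.156,.056,.045),(.156,-.056,.045),(-.058,0,.086)],[(311,377),(412,369),(290,87),(389,81),(347,269)],[.6,.2,0])
t=fit([(.1,.08,.018),(.1,-.08,.018),(-.1,-.08,.018),(-.1,.08,.018)],[(622,161),(762,184),(738,358),(596,336)],[.5,-.2,0])
c,s=np.cos(d[2]),np.sin(d[2]); print('knob',d[:2]-.058*np.array([c,s]),'out dir',-c,-s,'plate',d[:2]-.112*np.array([c,s]))
c,s=np.cos(t[2]),np.sin(t[2]); print('free',t[:2]-.05*np.array([c,s]))
print('jar',ray(p,*(np.array([701,208])/2.4+[100,150]),.075))
print('cheese',ray(p,*(np.array([104,311])/2.4+[100,150]),.06))
print(r.get_state()['time_s'])
E
```

```text
[0.6723 0.202 ] 4.32 [-0.1  0.6  0.3  0.3 -0.2  0.2  0.5 -0.8 -0.4 -0.4]
[ 0.6311 -0.1609] -9.75 [-0.3 -0.3  0.5 -0.6  0.5  0.8 -0.8  0.2]
knob [0.61442331 0.19762341] out dir -0.9971600117459748 -0.07531209049526841 plate [0.56057667 0.19355656]
free [ 0.58178776 -0.15247182]
jar [ 0.67707737 -0.17885042  0.075     ]
cheese [0.57438792 0.45917908 0.06      ]
0.85
```

```bash
python3 -m creep '[[60,1,-1,0,0,0,0],[60,1,-1,0,0,0,2.5],[60,1,-1,0,0,0,2.5],[60,1,-1,0,0,0,2.5],[60,1,-1,0,0,0,2.5],[60,1,-1,0,0,0,2.5],[60,1,-1,0,0,0,2.5],[60,1,-1,0,0,0,2.4]]' 20
python3 -m creep '[[60,1,-1,0,0,0,0],[60,1,-1,0,0,0,0],[60,1,-1,0,0,0,0],[60,1,-1,0,0,0,0],[60,1,-1,0,0,0,0],[60,1,-1,0,0,0,0],[60,1,-1,0,0,0,0],[60,0,0,0,0,0,0]]'
```

```text
time_s: 1.52
tcp_pos: [0.354, 0.4561, 0.2269]
eef_rot: [-180.0, -0.0, 4.4]
contact_force: [-0.1, -0.1, -0.1]
gripper_width: 0.06
gripper_force: 0.0
time_s: 2.18
tcp_pos: [0.5312, 0.2786, 0.2264]
eef_rot: [179.9, -0.0, 4.1]
contact_force: [-1.3, 0.0, -0.6]
gripper_width: 0.06
gripper_force: 0.0
```

```bash
python3 -m creep '[[60,0.8,-1,0,0,0,0],[60,0.8,-1,0,0,0,0],[60,0.8,-1,0,0,0,0],[60,0,-0.2,0,0,0,0],[60,0,0,0,0,0,0],[60,0,0,0,0,0,0]]'
python3 - <<'E'
from h import *
p=capture('wrist'); save(p,'w1.png'); print(p['origin'],p['rotation'],p['K'][0])
print([(d['bbox'],d['conf']) for d in search_frame(p,'knob')]); print(proj(p,[.6144,.1976,.086]))
s=r.get_state(); print(s['tcp_pos'],s['eef_rot'])
E
```

```text
time_s: 2.68
tcp_pos: [0.588, 0.2022, 0.2265]
eef_rot: [-180.0, 0.0, 4.2]
contact_force: [0.6, 1.3, 0.1]
gripper_width: 0.0602
gripper_force: 0.0
[0.66443445 0.20785767 0.38479755] [ 1.63491596e+02  1.28302157e-03 -8.57895312e+01] [359.07142899   0.         323.07689434]
[([292.6, 170.7, 365.0, 211.2], 0.85)]
[330.90951725 201.20638947]
[0.58770976 0.20312461 0.22668692] [-1.79985560e+02 -8.39443226e-03  4.32651395e+00]
```

View pics/w1.png

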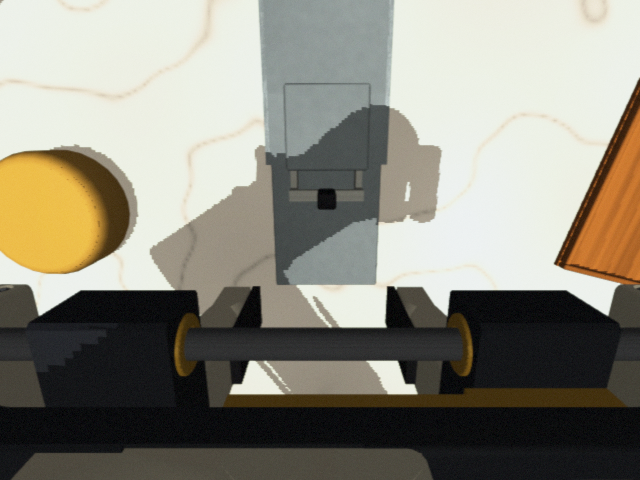

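The wrist view shows the knob top at about (327,197), with the dispenser axis vertical, so the tool yaw is right.

```bash
python3 - <<'E'
from h import *
p=capture('wrist')
h=cv2.cvtColor(p['frame'],cv2.COLOR_RGB2GRAY)[180:220,305:350]<25
ys,xs=np.nonzero(h); print(xs.min()+305,xs.max()+305,ys.min()+180,ys.max()+180,xs.mean()+305,h.sum())
# top face: rows from back edge; 14mm deep
f=p['K'][0][0]
for u,v in ((xs.min()+305,ys.min()+180),(xs.max()+306,ys.min()+180),(326.9,ys.max()+181)): print(ray(p,u,v,.086),ray(p,u,v,.054))
s=r.get_state(); print(s['tcp_pos'],s['time_s'])
for x,y,z in ((-.165,.056,.012),(-.165,-.056,.012),(-.0305,.031,.11),(-.0305,-.031,.11)):
    a=np.radians(4.3); print(proj(p,[.6723+x*np.cos(a)-y*np.sin(a),.202+x*np.sin(a)+y*np.cos(a),z]))
E
```

```text
319 336 189 208 327.7253731343284 335
[0.62351894 0.20931583 0.086     ] [0.6191818  0.20935777 0.054     ]
[0.62464383 0.19440981 0.086     ] [0.62042707 0.19285664 0.054     ]
[0.60723589 0.20145705 0.086     ] [0.60115629 0.20065801 0.054     ]
[0.58766571 0.20333033 0.22674116] 2.8333
[279.83871208 284.66923694]
[379.79492047 284.69940434]
[291.93596316 169.86367451]
[374.33143673 169.88584628]
```

```bash
python3 -m creep '[[40,0.55,-0.05,-1,0,0,0],[40,0.55,-0.05,-1,0,0,0],[40,0,0,-1,0,0,0],[40,0,0,-1,0,0,0],[40,0,0,-1,0,0,0],[40,0,0,-0.8,0,0,0],[40,0,0,0,0,0,0],[40,0,0,0,0,0,0]]' 25
python3 - <<'E'
from h import *
s=r.get_state(); print(s['tcp_pos'],s['contact_force'])
p=capture('wrist'); save(p,'w2.png')
E
```

```text
time_s: 3.5
tcp_pos: [0.6149, 0.2004, 0.081]
eef_rot: [179.9, 0.1, 4.4]
contact_force: [0.8, 0.3, 0.6]
gripper_width: 0.0401
gripper_force: 0.0
[0.61491828 0.20040804 0.08104334] [0.82547213 0.30699363 0.58753167]
```

View pics/w2.png

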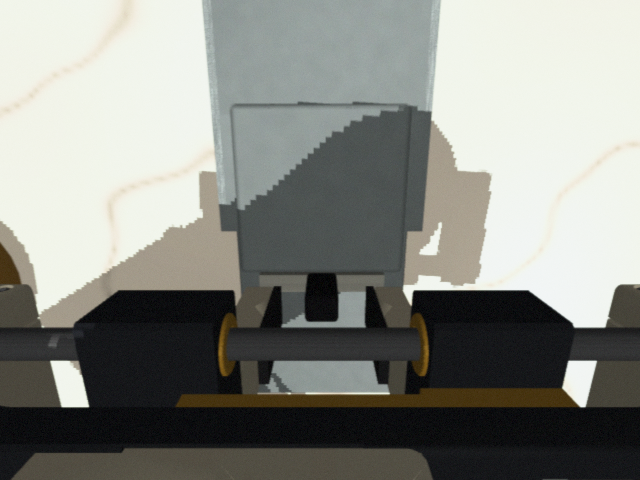

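The knob sits between the fingers (gap 272–378, knob 306–338, front edge at row 320).

```bash
python3 - <<'E'
from h import *
p=capture('wrist')
for u in (306,338): print(ray(p,u,320,.086))
print(proj(p,[.6149,.2004,.081]),proj(p,[.6149,.2004,.086]))
a=p['frame'][255:335,322].mean(axis=1).astype(int); print(a.tolist())
E
```

```text
[0.60828749 0.20850929 0.086     ]
[0.60945225 0.19321004 0.086     ]
[323.89523628 304.01850679] [323.92045042 308.67410811]
[78, 79, 81, 77, 82, 82, 78, 79, 79, 81, 80, 81, 81, 79, 79, 80, 68, 68, 49, 17, 7, 6, 3, 0, 6, 7, 3, 10, 8, 7, 11, 0, 12, 13, 9, 4, 1, 10, 12, 5, 7, 8, 11, 12, 17, 11, 13, 16, 14, 14, 16, 16, 7, 13, 16, 16, 19, 15, 8, 11, 11, 15, 14, 13, 13, 13, 35, 115, 146, 149, 151, 146, 93, 43, 26, 30, 29, 34, 30, 36]
```

```bash
python3 -m creep '[[40,0.05,0,-0.84,0,0,0],[40,0,0,0,0,0,0],[10,0,0,0,0,0,0],[10,0,0,0,0,0,0],[10,0,0,0,0,0,0],[10,0,0,0,0,0,0],[10,0,0,0,0,0,0]]' 40
```

```text
time_s: 4.18
tcp_pos: [0.6173, 0.2014, 0.0617]
eef_rot: [-179.9, -0.1, 4.3]
contact_force: [-1.2, 4.7, 3.2]
gripper_width: 0.0156
gripper_force: 40.0
```

```bash
python3 -m creep '[[10,-0.3,-0.02,0,0,0,0],[10,-0.5,-0.04,0,0,0,0],[10,-0.5,-0.04,0,0,0,0],[10,-0.5,-0.04,0,0,0,0],[10,-0.5,-0.04,0,0,0,0],[10,-0.5,-0.04,0,0,0,0],[10,-0.5,-0.04,0,0,0,0],[10,-0.4,-0.03,0,0,0,0]]'
python3 -m creep '[[10,-0.2,-0.015,0,0,0,0],[10,0,0,0,0,0,0],[10,0,0,0,0,0,0]]'
```

```text
time_s: 4.85
tcp_pos: [0.527, 0.1946, 0.0617]
eef_rot: [-179.8, -0.4, 4.3]
contact_force: [12.2, 2.3, -7.6]
gripper_width: 0.0154
gripper_force: 40.0
time_s: 5.1
tcp_pos: [0.5216, 0.1941, 0.0617]
eef_rot: [-179.8, -0.3, 4.4]
contact_force: [7.8, 3.4, -5.8]
gripper_width: 0.0154
gripper_force: 40.0
```

```bash
python3 -m creep '[[10,-0.1,-0.008,0,0,0,0],[10,-0.1,-0.008,0,0,0,0],[10,0,0,0,0,0,0]]'
for i in 1 ; do python3 -m creep '[[10,-0.08,-0.006,0,0,0,0],[10,0,0,0,0,0,0]]'; done | grep -E 'pos|contact'
python3 -m creep '[[10,-0.08,-0.006,0,0,0,0],[10,0,0,0,0,0,0]]' | grep -E 'pos|contact'
python3 -m creep '[[10,-0.08,-0.006,0,0,0,0],[10,0,0,0,0,0,0]]' | grep -E 'pos|contact'
```

```text
time_s: 5.35
tcp_pos: [0.5172, 0.1938, 0.0618]
eef_rot: [-179.8, -0.3, 4.3]
contact_force: [9.5, 2.2, -5.7]
gripper_width: 0.0161
gripper_force: 40.0
tcp_pos: [0.5153, 0.1936, 0.0617]
contact_force: [9.6, 2.8, -6.8]
tcp_pos: [0.5134, 0.1935, 0.0618]
contact_force: [10.2, 2.0, -6.6]
tcp_pos: [0.5114, 0.1933, 0.0617]
contact_force: [9.6, 3.0, -6.2]
```

```bash
python3 -m creep '[[10,-0.08,-0.006,0,0,0,0],[10,0,0,0,0,0,0]]' | grep -E 'pos|contact'
python3 -m creep '[[10,-0.08,-0.006,0,0,0,0],[10,0,0,0,0,0,0]]' | grep -E 'pos|contact'
python3 -m creep '[[10,-0.08,-0.006,0,0,0,0],[10,0,0,0,0,0,0]]' | grep -E 'pos|contact'
```

```text
tcp_pos: [0.5094, 0.1932, 0.0617]
contact_force: [10.1, 2.9, -6.8]
tcp_pos: [0.5074, 0.193, 0.0617]
contact_force: [10.1, 2.8, -6.1]
tcp_pos: [0.5054, 0.1929, 0.0617]
contact_force: [9.8, 2.5, -6.4]
```

```bash
python3 -m creep '[[10,-0.08,-0.006,0,0,0,0],[10,0,0,0,0,0,0]]' | grep -E 'pos|contact'
python3 -m creep '[[10,-0.08,-0.006,0,0,0,0],[10,0,0,0,0,0,0]]' | grep -E 'pos|contact'
```

```text
tcp_pos: [0.5034, 0.1927, 0.0617]
contact_force: [9.4, 2.2, -6.9]
tcp_pos: [0.5014, 0.1926, 0.0617]
contact_force: [10.2, 1.7, -7.0]
```

```bash
python3 -m creep '[[10,-0.08,-0.006,0,0,0,0],[10,0,0,0,0,0,0]]' | grep -E 'pos|contact'
python3 -m creep '[[10,-0.06,-0.005,0,0,0,0],[10,0,0,0,0,0,0]]' | grep -E 'pos|contact'
```

```text
tcp_pos: [0.4994, 0.1924, 0.0617]
contact_force: [9.9, 1.5, -7.6]
tcp_pos: [0.4984, 0.1924, 0.0618]
contact_force: [13.3, 1.5, -8.9]
```

```bash
python3 -m creep '[[10,-0.06,-0.005,0,0,0,0],[10,0,0,0,0,0,0],[10,0,0,0,0,0,0]]' | grep -E 'pos|contact'
```

```text
tcp_pos: [0.4984, 0.1924, 0.0618]
contact_force: [21.2, -1.5, -15.1]
```

```bash
python3 -m creep '[[10,0.06,0.005,0,0,0,0],[10,0.2,0.015,0,0,0,0],[10,0.3,0.023,0,0,0,0],[10,0.3,0.023,0,0,0,0],[10,0.3,0.023,0,0,0,0],[10,0.3,0.023,0,0,0,0],[10,0.3,0.023,0,0,0,0],[10,0.3,0.023,0,0,0,0]]' | grep -E 'pos|contact|time'
python3 -m creep '[[10,0.3,0.023,0,0,0,0],[10,0.3,0.023,0,0,0,0],[10,0.3,0.023,0,0,0,0],[10,0.3,0.023,0,0,0,0],[10,0.3,0.023,0,0,0,0],[10,0.3,0.023,0,0,0,0],[10,0.3,0.023,0,0,0,0],[10,0,0,0,0,0,0]]' | grep -E 'pos|contact'
```

```text
time_s: 7.93
tcp_pos: [0.5475, 0.1961, 0.0617]
contact_force: [3.8, 4.9, -2.7]
tcp_pos: [0.601, 0.2002, 0.0617]
contact_force: [8.2, 2.4, -4.2]
```

```bash
python3 -m creep '[[10,0.2,0.015,0,0,0,0],[10,0.2,0.015,0,0,0,0],[10,0.12,0.009,0,0,0,0],[10,0.06,0.005,0,0,0,0],[10,0,0,0,0,0,0],[10,0,0,0,0,0,0]]' | grep -E 'pos|contact'
python3 -m creep '[[10,0.06,0.005,0,0,0,0],[10,0.04,0.003,0,0,0,0],[10,0,0,0,0,0,0],[10,0,0,0,0,0,0]]' | grep -E 'pos|contact'
```

```text
tcp_pos: [0.6147, 0.2012, 0.0618]
contact_force: [7.5, 3.8, -3.5]
tcp_pos: [0.6169, 0.2014, 0.0617]
contact_force: [5.8, 3.8, -2.4]
```

```bash
python3 -m creep '[[10,0.05,0.004,0,0,0,0],[10,0.05,0.004,0,0,0,0],[10,0,0,0,0,0,0],[10,0,0,0,0,0,0]]' | grep -E 'pos|contact'
```

```text
tcp_pos: [0.6173, 0.2013, 0.0617]
contact_force: [-2.9, 5.7, 3.9]
```

```bash
python3 -m creep '[[40,0,0,0,0,0,0],[40,0,0,0,0,0,0],[40,0,0,0,0,0,0],[40,0,0,0.5,0,0,0],[40,0,0,1,0,0,0],[60,0,0,1,0,0,0],[80,0,0,1,0,0,0],[80,0,0,1,0,0,0]]' | grep -E 'pos|contact|width|time'
python3 -m creep '[[80,-1,-0.08,0,0,0,0],[80,-1,-0.08,0,0,0,0],[80,-1,-0.08,0,0,0,0],[80,0,0,0,0,0,0],[80,0,0,0,0,0,0]]' | grep -E 'pos|contact|width'
python3 - <<'E'
from h import *
p=capture('wrist'); save(p,'w3.png')
print([(d['bbox'],d['conf']) for d in search_frame(p,'tin')]);print(proj(p,[.560,.197,.04]))
E
```

```text
time_s: 10.43
tcp_pos: [0.6169, 0.1993, 0.1753]
contact_force: [-0.1, 0.6, -0.1]
gripper_width: 0.0549
tcp_pos: [0.5413, 0.1936, 0.1748]
contact_force: [0.8, 0.1, 0.4]
gripper_width: 0.0795
[([292.3, 181.9, 353.1, 246.5], 0.66)]
[320.88246659 211.0777619 ]
```

View pics/w3.png

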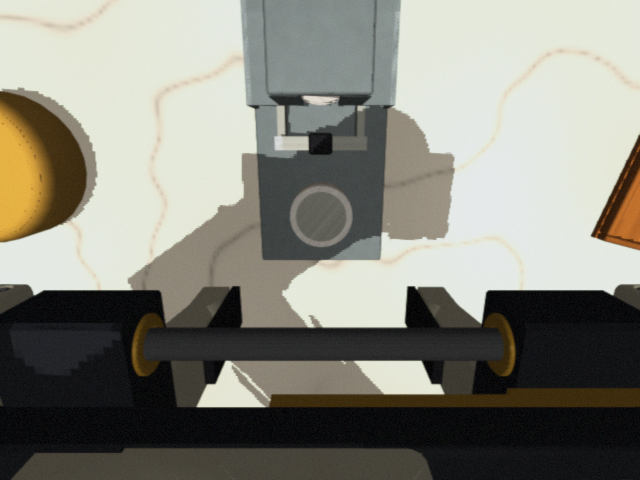

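The tin stands on the plate at (321,216), the slide is home and the next tin shows in the column window.

```bash
python3 - <<'E'
from h import *
p=capture('wrist')
t=ray(p,321.3,216,.04); s=r.get_state(); print(t,(t-s['tcp_pos'])/.025,(.019-s['tcp_pos'][2])/.025,s['eef_rot'],s['time_s'])
E
```

```text
[0.55720824 0.19660783 0.04      ] [ 0.58469214  0.10981273 -5.34715478] -6.187154778296644 [-1.79984335e+02 -5.11554931e-02  4.28469124e+00] 11.0
```

```bash
python3 -m creep '[[80,0.57,0.11,-0.8,0,0,0],[80,0,0,-1,0,0,0],[80,0,0,-1,0,0,0],[80,0,0,-1,0,0,0],[80,0,0,-1,0,0,0],[80,0,0,-0.8,0,0,0],[80,0,0,-0.5,0,0,0],[80,0,0,0,0,0,0]]' | grep -E 'pos|contact|width|time'
python3 -m creep '[[40,0,0,0,0,0,0],[40,0,0,0,0,0,0],[40,0,0,0,0,0,0],[40,0,0,0,0,0,0],[40,0,0,0,0,0,0]]' 25 | grep -E 'pos|force|width'
```

```text
time_s: 11.67
tcp_pos: [0.555, 0.1952, 0.0171]
contact_force: [-0.6, -0.2, -0.1]
gripper_width: 0.08
tcp_pos: [0.5566, 0.1968, 0.0215]
contact_force: [-0.5, -0.8, -0.5]
gripper_width: 0.0523
gripper_force: 0.0
```

```bash
python3 -m creep '[[40,0,0,0,0,0,0],[40,0,0,0,0,0,0]]' 25 | grep -E 'pos|force|width'
python3 -m creep '[[40,0,0,0.3,0,0,0],[40,0,0,1,0,0,0],[40,0,0,1,0,0,0],[40,0,0,1,0,0,0],[40,0,0,0,0,0,0]]' | grep -E 'pos|force|width'
```

```text
tcp_pos: [0.5566, 0.1968, 0.0215]
contact_force: [-0.1, 0.2, 6.2]
gripper_width: 0.0514
gripper_force: 25.0
tcp_pos: [0.5586, 0.1979, 0.1086]
contact_force: [1.5, 0.1, -0.2]
gripper_width: 0.0515
gripper_force: 25.0
```

```bash
python3 -m creep '[[40,0,0,1,0,0,0],[40,0,-0.5,1,0,0,0],[40,0.1,-1,0,0,0,-2],[40,0.1,-1,0,0,0,-2],[40,0.1,-1,0,0,0,-2],[40,0.1,-1,0,0,0,-2],[40,0.1,-1,0,0,0,-2],[40,0.1,-1,0,0,0,-2]]' | grep -E 'pos|force|width'
python3 -m creep '[[40,0.1,-1,0,0,0,-2],[40,0.1,-1,0,0,0,0],[40,0.1,-1,0,0,0,0],[40,0,-1,0,0,0,0],[40,0,-1,0,0,0,0],[40,0,-1,0,0,0,0],[40,0,-0.5,0,0,0,0],[40,0,0,0,0,0,0]]' | grep -E 'pos|force|width|rot'
python3 - <<'E'
from h import *
p=capture('wrist'); save(p,'w4.png')
E
```

```text
tcp_pos: [0.5707, 0.0328, 0.1531]
contact_force: [0.6, 0.9, -0.1]
gripper_width: 0.0515
gripper_force: 25.0
tcp_pos: [0.578, -0.1307, 0.1528]
eef_rot: [180.0, 0.0, -9.9]
contact_force: [0.1, 0.4, 0.1]
gripper_width: 0.0516
gripper_force: 25.0
```

View pics/w4.png

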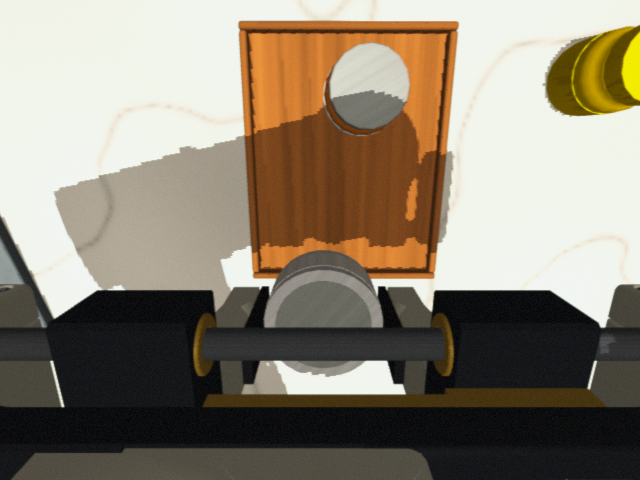

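The tin is held upright; the tray's rim corners are at (239,24), (457,24), (254,276) and (433,276), with the jar in the far half.

```bash
python3 - <<'E'
from h import *
p=capture('wrist')
c=np.array([ray(p,u,v,.018) for u,v in ((239,23),(457,23),(433,277),(254,277))]); print(c.round(4))
m=c.mean(0); ax=(c[0]+c[1]-c[2]-c[3])/2; print(m,np.linalg.norm(ax),np.degrees(np.arctan2(ax[1],ax[0])))
g=m-.048*ax/np.linalg.norm(ax); s=r.get_state(); print(g,(g-s['tcp_pos'])/.025,s['tcp_pos'],s['time_s'])
E
```

```text
[[ 0.7422 -0.0966  0.018 ]
 [ 0.7154 -0.2511  0.018 ]
 [ 0.5224 -0.2174  0.018 ]
 [ 0.5492 -0.0631  0.018 ]]
[ 0.63228009 -0.15704241  0.018     ] 0.19591941826775403 -9.87442121021586
[ 0.58499116 -0.14881093  0.018     ] [ 0.26725427 -0.80619845 -5.39400074] [ 0.5783098  -0.12865596  0.15285002] 14.1
```

```bash
python3 -m creep '[[40,0.25,-0.8,0,0,0,0],[40,0,0,-1,0,0,0],[40,0,0,-1,0,0,0],[40,0,0,-1,0,0,0],[40,0,0,-1,0,0,0],[40,0,0,-0.8,0,0,0],[40,0,0,0,0,0,0],[40,0,0,0,0,0,0]]' | grep -E 'pos|force|width'
```

```text
tcp_pos: [0.5843, -0.1476, 0.0324]
contact_force: [0.7, 0.6, -1.5]
gripper_width: 0.0515
gripper_force: 25.0
```

Expected touchdown near z 0.0155.

```bash
python3 -m creep '[[40,0,0,-0.3,0,0,0],[40,0,0,-0.2,0,0,0],[40,0,0,0,0,0,0],[40,0,0,0,0,0,0]]' | grep -E 'pos|force|width'
python3 -m creep '[[40,0,0,-0.08,0,0,0],[40,0,0,0,0,0,0],[40,0,0,0,0,0,0]]' | grep -E 'pos|force|width'
```

```text
tcp_pos: [0.5851, -0.1485, 0.0211]
contact_force: [-0.6, 0.9, -1.2]
gripper_width: 0.0515
gripper_force: 25.0
tcp_pos: [0.585, -0.1486, 0.0188]
contact_force: [0.7, -0.3, -0.4]
gripper_width: 0.0514
gripper_force: 25.0
```

```bash
python3 -m creep '[[40,0,0,-0.08,0,0,0],[40,0,0,0,0,0,0],[40,0,0,0,0,0,0]]' | grep -E 'pos|force|width'
python3 -m creep '[[40,0,0,-0.05,0,0,0],[40,0,0,0,0,0,0],[40,0,0,0,0,0,0]]' | grep -E 'pos|force|width'
```

```text
tcp_pos: [0.5848, -0.1486, 0.0164]
contact_force: [-0.3, 0.4, -1.9]
gripper_width: 0.0517
gripper_force: 25.0
tcp_pos: [0.585, -0.1485, 0.0155]
contact_force: [-0.5, -0.4, 1.3]
gripper_width: 0.0515
gripper_force: 25.0
```

```bash
python3 -m creep '[[40,0,0,-0.02,0,0,0],[40,0,0,0,0,0,0],[66,0,0,0,0,0,0],[66,0,0,0,0,0,0],[66,0,0,0,0,0,0],[66,0,0,0.4,0,0,0],[66,0,0,1,0,0,0],[66,0,0,1,0,0,0]]' | grep -E 'pos|force|width'
python3 -m creep '[[66,0,0,1,0,0,0],[66,0,0,1,0,0,0],[66,0,0,1,0,0,0],[66,-0.8,0,0,0,0,0],[66,-0.8,0,0,0,0,0],[66,0,0,0,0,0,0],[66,0,0,0,0,0,0]]' | grep -E 'pos|force|width'
python3 - <<'E'
from h import *
p=capture('wrist'); save(p,'w5.png'); t=capture('top'); save(t,'top2.png')
a=cv2.imread('pics/top2.png')[150:330,100:430]; b=cv2.imread('pics/top1.png')[150:330,100:430]
cv2.imwrite('pics/cmp.png',np.hstack([cv2.resize(p['frame'][:,:,::-1],(400,300)),cv2.convertScaleAbs(cv2.resize(a,(400,300)),alpha=1.6)]))
E
```

```text
tcp_pos: [0.584, -0.1486, 0.075]
contact_force: [1.5, -0.3, 0.0]
gripper_width: 0.066
gripper_force: 0.0
tcp_pos: [0.5444, -0.1486, 0.151]
contact_force: [0.1, 0.4, -0.1]
gripper_width: 0.0661
gripper_force: 0.0
```

View pics/cmp.png

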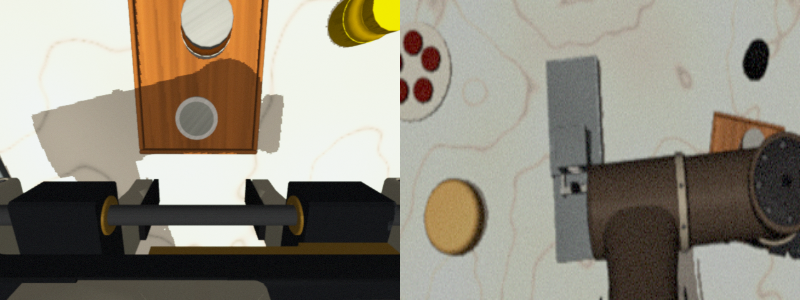

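The tin stands upright on the free half of the tray, at (196,118) in the left picture. It is clear of the jar at (206,18), the slide is home, and the cheese and jar have not moved.

```bash
python3 -c "
from plant import close_job
print(close_job())"
```

```text
the job is handed in; nothing more can be done
None
```

The job is handed in: I pulled the slide to its stop (about 119 mm of travel, 21 N along the pull), led it home by hand, and left the drawn tin upright on the free half of the order tray, released and clear of the jar.

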